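# Press out a leaf print: handle, point, round end

### The job

The leaf-shaped printing block already lies inked face down on the sheet, so pull its print by pressing straight down on its back with a fingertip: first on the square handle in the middle, then on the pointed end, then on the rounded end. Press each spot lightly for about half a second and come off it before going to the next; the block must not be pinched, lifted, slid or turned, or the print smears. Leave the block lying where it is, and leave the paper weights, the flower stamp, the sponge and the paint things alone.

Things in the scene. Friction and masses are not known exactly. Their poses are not given: they have to be found in the camera images.
- leaf_block: The printing block: loose teardrop (leaf) 208 mm long, 84 mm wide, at any angle on the sheet, about 0.25 kg. 12 mm of dark green inked foam underneath, then a 10 mm plywood back whose top is 22 mm above the underside. This body is the foam face: origin at the centre of its underside below the handle, 16 mm above the table; x runs along the block to the pointed end, z up.
- leaf_handle: The square wooden handle on the middle of the block's back: 40 mm along the block's x, 34 mm across, 30 mm tall above the plywood. Origin: centre of its top face, the spot to press (68 mm above the table); axes as the block's. The back sinks into the foam about 1 mm per 4.5 N pressed here, at most 7 mm, and springs back. 3 to 10 N prints well, over 20 N smears.
- leaf_point: The pointed end of the plywood back: from 30 to 108 mm from the block's centre along its +x, narrowing from 61 mm wide to a tip. Origin: on its top face 66 mm from the centre, the spot to press, where it is 38 mm wide (38 mm above the table); axes as the block's. It sinks about 1 mm per 2.5 N pressed here, and springs back. 3 to 10 N prints well, over 20 N smears.
- leaf_round: The rounded end of the plywood back: from 30 to 100 mm from the block's centre along its -x, up to 84 mm wide with a half-round end. Origin: on its top face 66 mm from the centre, the spot to press (38 mm above the table); axes as the block's. It sinks about 1 mm per 2.5 N pressed here, and springs back. 3 to 10 N prints well, over 20 N smears.
- board: The printing board, fixed: 340 mm (its x) by 420 mm (its y), 16 mm high, ply and grey felt under a cream sheet with flat pale green leaf prints (paint, no thickness). Origin: centre of its underside, on the table.
- weight_a: Bystander on a corner of the board: steel paper weight, 42 mm across, 38 mm tall with its brass knob; origin under its centre.
- weight_b: Bystander on another corner of the board: steel paper weight like weight_a; origin under its centre.
- flower_stamp: Bystander on a corner of the board: round plywood stamp, 64 mm across, with a 26 mm square handle, 42 mm tall; origin under its centre.
- sponge: Bystander on a corner of the board: yellow and green sponge, 44 x 32 x 34 mm; origin under its centre.
- pink_tube: Bystander beside the board: pink paint tube standing on its black cap, about 55 mm wide, 151 mm tall; origin under its centre.
- orange_tube: Bystander beside the board: orange paint tube standing on its black cap, about 55 mm wide, 161 mm tall; origin under its centre.
- brush_glass: Bystander beside the board: glass of brushes, 68 mm across and 90 mm tall, the brushes to about 215 mm and 50 mm from its axis; origin under its centre.
- paint_cup: Bystander beside the board: open grey-blue paint cup, 76 mm across, 88 mm tall; origin under its centre.
There are look-alikes about, which are no part of the job. What is meant by the leaf_block is not purple or yellow, and is the larger of those in its own colour.

How it is judged:
On the way, in this order (a step that is already met when the one before it is completed fails the run):
1. the handle is pressed lightly, and nothing else of the block (contact force between the fingers and leaf_handle above 1.5 N and contact force between the fingers and leaf_point below 0.5 N and contact force between the fingers and leaf_round below 0.5 N), for 0.15 s.
2. then the pointed end is pressed lightly, and nothing else of the block (contact force between the fingers and leaf_point above 1.5 N and contact force between the fingers and leaf_handle below 0.5 N and contact force between the fingers and leaf_round below 0.5 N), for 0.15 s.
3. then the rounded end is pressed lightly, and nothing else of the block (contact force between the fingers and leaf_round above 1.5 N and contact force between the fingers and leaf_handle below 0.5 N and contact force between the fingers and leaf_point below 0.5 N), for 0.15 s.
At the end, for the whole second after the job is handed in: The block lies flat (within 0.03 rad) and still where it was at the start, within 5 mm at its middle and 7 mm at its ends; the bystanders are within 15 mm of where they stood (distance of leaf_block from where it was at the start of the episode below 0.005 m and distance of each of leaf_point, leaf_round from where it was at the start of the episode below 0.007 m and angle between leaf_block's own z axis and vertical below 0.03 rad and linear speed of leaf_block below 0.01 m/s and distance of each of weight_a, weight_b, flower_stamp, sponge, pink_tube, orange_tube, brush_glass, paint_cup from where it was at the start of the episode below 0.015 m); the robot touches nothing.
It fails at once if the block is pressed hard: more than 20 N from the fingers or arm (contact force between any of the fingers, the arm and leaf_block above 20 N).
It fails at once if the block is lifted: more than 6 mm above where it lies (height (world z) of leaf_block above 0.022 m).
It fails at once if the block is tipped more than 0.2 rad (angle between leaf_block's own z axis and vertical above 0.2 rad).
It fails at once if the block is slid or turned: its middle 8 mm, or an end 15 mm, from where it lay (distance of leaf_block from where it was at the start of the episode above 0.008 m or distance of any of leaf_point, leaf_round from where it was at the start of the episode above 0.015 m).
It fails at once if a paper weight, the flower stamp, the sponge, a tube, the brush glass or the cup is moved more than 15 mm (distance of any of weight_a, weight_b, flower_stamp, sponge, pink_tube, orange_tube, brush_glass, paint_cup from where it was at the start of the episode above 0.015 m).
It also fails if it takes over 48 s, if anything falls off the work surface, if the arm or the gripper's body presses on something with over 40 N, if the wrist force passes 120 N, or if a joint passes its speed limit or range.

### The arm

A 6-joint arm with a two-finger parallel gripper is mounted at the origin on the work surface. World frame = base frame: x ahead of the robot, y to its left, z up, the work surface at z = 0. Lengths are in m, angles in rad, forces in N, time in s.
With the tool pointing down it reaches from about 0.3 to 0.775 m from the base axis. Payload 14.6 kg.
Tool frame: the origin (TCP) lies midway between the tips of the shut fingers; the grasp point (between the pads) lies 19 mm behind it (manip.grip_point_offset is the z of the grasp point in the tool frame, in m); z points along the fingers, y is the line along which they close (so a half turn about z gives the same grasp; the last joint's range is limited). The gripper opens to 85 mm and grips with 20 to 120 N. Pads are 22 mm wide; open, the fingers measure 114 mm over their backs; the gripper's body (76 mm by 85 mm) begins 54 mm behind the grasp point. The pads swing forward as they close: fully open they stand 13 mm farther back than shut.
Start: joints at [-1.391, 0.3, 1.521, -0, 1.321, -0.067], TCP at [0.134, -0.533, 0.231] pointing down, gripper open.
Joint ranges: [-3.03, 3.03], [-0.79, 2.21], [0.23, 2.52], [-1.04, 4.18], [0, 3.07], [-2.55, 2.55]. Speed limits (rad/s): [2.22, 2.22, 2.57, 3.14, 3.14, 3.14].

### API

Orientations are given as a rotation vector (axis times angle).
In Python, from cell import telemetry, optics, manip gives the robot as it stands.
- The arm moves only by the shell command python3 -m inch 'ROWS' [FORCE]. ROWS is JSON, one flat list of numbers, 7 for each row, row after row: the opening, from 0 (shut) to 1 (fully open), then the shift along the world's x, y, z in units of 0.1 m (1.0 is 0.1 m), then the turn, a rotation vector about the world's x, y, z in units of 90 degrees (1.0 is 90 degrees). A call has 1 to 12 rows; each row is the pose to reach, as a shift and turn from the pose commanded when the call began; what a row does not reach only later rows make up. A row lasts 1/12 s, in which the tool goes at most 41.7 mm and 7.16 degrees, less where a joint would pass 70% of its speed; a pose out of reach is approached as far as the arm can. A call with a number of a shift or a turn outside -1 to 1 is refused whole. A call with a gripper value outside its range is refused whole. The fingers move at their own pace and stop on an object; FORCE is the grip in N (left out, the last holds). Time passes only in rows, so rows that repeat a pose let the fingers close. It gives the time, the measured TCP pose, the force, the opening and the grip force at its end, in the units of the state.
- telemetry.sense(): the state, without advancing time (a new reading comes with each control period).
- optics.snapshot(name): name is "scene" or "top"; returns a dict with "frame" (384x512x3 uint8, red, green, blue), "fx", "fy", "cx", "cy" (pixels), "R" (3x3) and "t" (3): a world point X has camera coordinates R X + t. Camera axes: x right, y down, z forward; pixel columns grow to the right and rows downward; lengths in m; the calibration is good to about 2 mm. A picture is of the moment at which its call begins. There is no depth.
- manip.sign_off(): hands the job in; it is judged then, once.
The state is a dict: "t": time; "qpos": joint angles; "joint_velocities": joint speeds; "effort": joint torques, N m; "tool_pos": TCP position; "ee_rot": TCP orientation; "force": force on the tool from outside, world axes, zero at the start; "moment": the same for the moment, N m; "width": finger opening in m; "grip_force": force on a finger pad.
Only numpy, scipy, OpenCV 4.12 (cv2) and the standard library are available. Lean on these libraries where they do the work, as an engineer would, in place of code of your own. Each camera call takes 0.05 s, during which the arm holds its last target. There are 200 camera calls.

## Working session

There is one attempt and no reset: what is moved stays moved. The work goes in short steps, Python scripts to look and compute and a shell command to move; the robot and the scene stay as the last step left them, time stands still between calls to the robot, and variables do not carry over. Pictures are saved under pics/ and viewed, at most 10 in all, crops included, and the job is handed in when it is done.

```bash
mkdir -p pics; python3 - <<'E'
from cell import telemetry, optics, manip
import cv2, numpy as np, pickle
d={n:optics.snapshot(n) for n in("top","scene")}
pickle.dump(d,open('d.pkl','wb'))
for n in d:
    cv2.imwrite(f'pics/{n}0.png',cv2.resize(d[n]["frame"][:,:,::-1],(800,600)))
    print(n,{k:np.round(v,3).tolist() for k,v in d[n].items() if k!="frame"})
print(telemetry.sense())
E
```

```text
top {'fx': 361.876, 'fy': 361.876, 'cx': 256.816, 'cy': 190.845, 'R': [[-0.004, -1.0, -0.012], [-0.995, 0.005, -0.101], [0.101, 0.011, -0.995]], 't': [0.017, 0.475, 0.998]}
scene {'fx': 359.912, 'fy': 359.912, 'cx': 250.931, 'cy': 190.232, 'R': [[-0.027, 1.0, 0.002], [0.788, 0.023, -0.616], [-0.616, -0.015, -0.788]], 't': [0.027, -0.31, 1.297]}
{'t': 0.1, 'qpos': array([-1.39062106e+00,  3.00435049e-01,  1.52153150e+00,  1.07572622e-05,
        1.32068240e+00, -6.66119817e-02]), 'joint_velocities': array([ 0.00068563, -0.00291811, -0.00217142,  0.00013692,  0.00270805,
       -0.00011383]), 'effort': array([ 9.55856522e-04, -5.44378710e+01, -3.62371016e+01, -4.27611064e-05,
        3.08440918e-03, -1.25995624e-05]), 'tool_pos': array([ 0.134315  , -0.5331313 ,  0.23076206]), 'ee_rot': array([-3.11665942e+00, -3.86535490e-01,  7.77934082e-05]), 'force': array([-1.36126216,  0.47022503,  0.63185919]), 'moment': array([-0.03063155, -0.0141847 ,  0.04945011]), 'grip_force': 0.0, 'width': 0.08538594269951125}
```

View pics/top0.png

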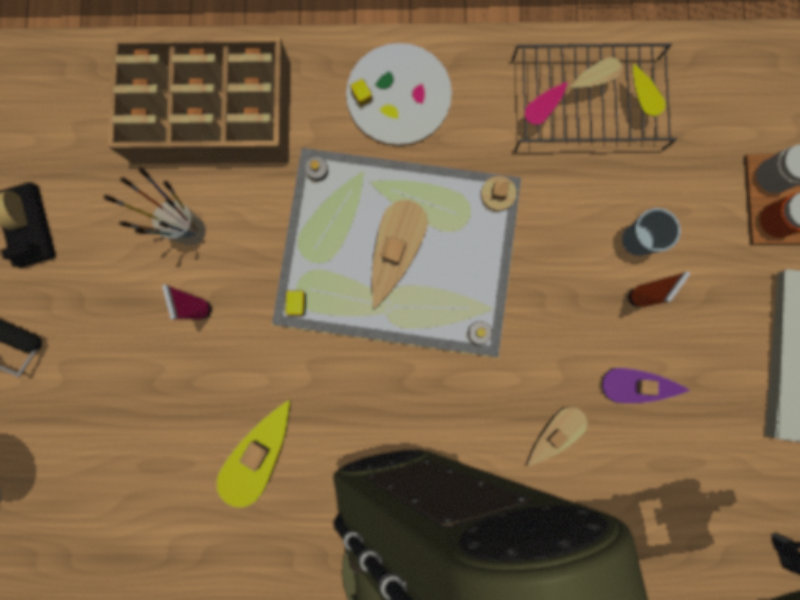

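View pics/scene0.png

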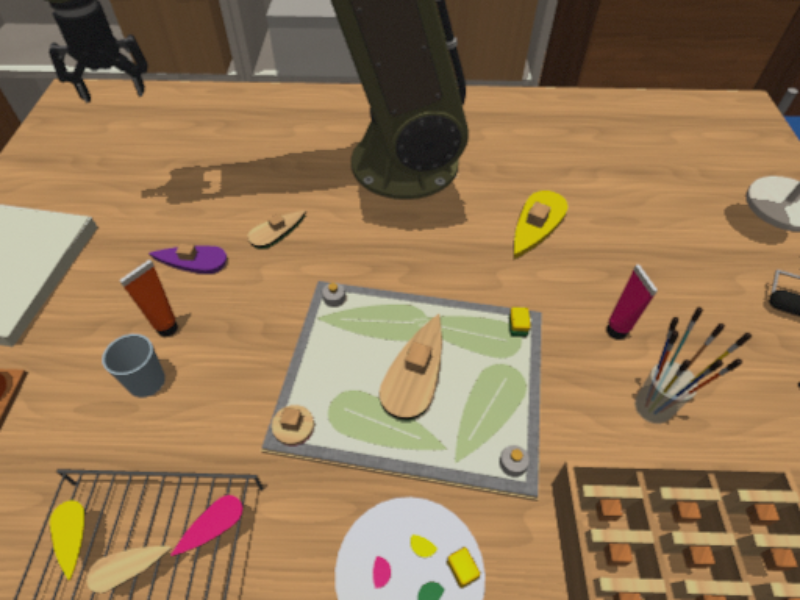

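Top view (800x600): the leaf block lies on the sheet, with its tip at about (375,308), its round end at (410,201) and its handle at (394,250). Scene view: tip (440,317), round end (403,415), handle (418,357). Next I segment it in both views.

```bash
cat > m.py <<'E'
import numpy as np,cv2
def ray(c,uv,z):
    uv=np.atleast_2d(uv).astype(float)
    d=np.c_[(uv[:,0]-c["cx"])/c["fx"],(uv[:,1]-c["cy"])/c["fy"],np.ones(len(uv))]@np.array(c["R"])
    o=-np.array(c["R"]).T@np.array(c["t"])
    return (o+d*((z-o[2])/d[:,2])[:,None])[:,:2]
def proj(c,X):
    p=np.asarray(X)@np.array(c["R"]).T+np.array(c["t"])
    return np.c_[c["cx"]+c["fx"]*p[:,0]/p[:,2],c["cy"]+c["fy"]*p[:,1]/p[:,2]]
E
python3 - <<'E'
import pickle
from m import *
d=pickle.load(open('d.pkl','rb'))
s=.64
box={"top":(225,120,285,205),"scene":(235,195,290,272)}
out=[]
for n in d:
    f=d[n]["frame"]; hsv=cv2.cvtColor(f,cv2.COLOR_RGB2HSV)
    m=((hsv[...,0]<22)&(hsv[...,1]>75)).astype(np.uint8)
    x0,y0,x1,y1=box[n]; mm=np.zeros_like(m); mm[y0:y1,x0:x1]=m[y0:y1,x0:x1]
    k,l,st,_=cv2.connectedComponentsWithStats(mm); i=1+st[1:,4].argmax(); mm=(l==i).astype(np.uint8)
    mm=cv2.morphologyEx(mm,cv2.MORPH_CLOSE,np.ones((5,5)))
    cs,_=cv2.findContours(mm,0,cv2.CHAIN_APPROX_NONE); c=max(cs,key=len)
    P=ray(d[n],c[:,0],.038)
    a=cv2.minAreaRect((P*1000).astype(np.float32)); 
    mu=P.mean(0); D=np.linalg.norm(P[:,None]-P[None],axis=2); i,j=np.unravel_index(D.argmax(),D.shape)
    print(n,st[1:,4].max(),"rect",np.round(a[0]),np.round(a[1]),a[2],"ends",P[i].round(4),P[j].round(4),D.max().round(4))
    v=f[:,:,::-1].copy(); cv2.drawContours(v,[c],-1,(255,0,0),1)
    out.append(cv2.resize(v[y0-10:y1+10,x0-20:x1+20],(400,440),interpolation=cv2.INTER_NEAREST))
cv2.imwrite('pics/seg.png',np.hstack(out))
E
```

```text
top 1424 rect [554.  29.] [ 80. 202.] 71.40155029296875 ends [0.4596 0.0641] [ 0.6469 -0.0123] 0.2024
scene 1657 rect [557.  33.] [ 83. 207.] 68.36302185058594 ends [0.4584 0.065 ] [ 0.6541 -0.0041] 0.2075
```

View pics/seg.png

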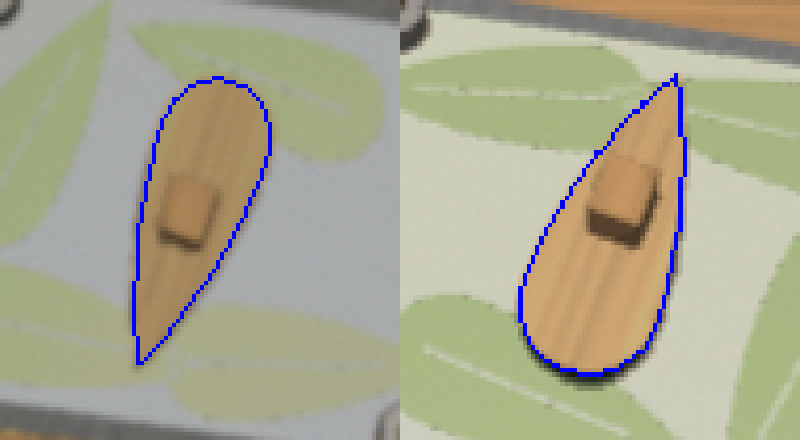

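```bash
python3 - <<'E'
import pickle
from m import *
from scipy.optimize import least_squares
d=pickle.load(open('d.pkl','rb'))
t=np.linspace(np.pi/2,1.5*np.pi,30)
up=np.array([[30,30.5],[48,25.5],[66,19],[88,9.5]])
# smooth side from (-58,42) to tip
from scipy.interpolate import PchipInterpolator
xs=np.linspace(-58,108,40); ys=PchipInterpolator([-58,-20,30,66,108],[42,40,30.5,19,0])(xs)
poly=np.r_[np.c_[xs,ys][::-1],np.c_[-58+42*np.cos(t),42*np.sin(t)],np.c_[xs,-ys]].astype(np.float32)
box={"top":(225,120,285,205),"scene":(235,195,290,272)}
for n in d:
    f=d[n]["frame"]; hsv=cv2.cvtColor(f,cv2.COLOR_RGB2HSV)
    m=((hsv[...,0]<22)&(hsv[...,1]>75)).astype(np.uint8)
    x0,y0,x1,y1=box[n]; mm=np.zeros_like(m); mm[y0:y1,x0:x1]=m[y0:y1,x0:x1]
    k,l,st,_=cv2.connectedComponentsWithStats(mm); mm=(l==1+st[1:,4].argmax()).astype(np.uint8)
    mm=cv2.morphologyEx(mm,cv2.MORPH_CLOSE,np.ones((5,5)))
    c=max(cv2.findContours(mm,0,cv2.CHAIN_APPROX_NONE)[0],key=len)
    P=ray(d[n],c[:,0],.038)*1000
    def r(p):
        a=p[2]; Q=(P-p[:2])@np.array([[np.cos(a),-np.sin(a)],[np.sin(a),np.cos(a)]])
        return [cv2.pointPolygonTest(poly.reshape(-1,1,2),tuple(map(float,q)),True)-p[3] for q in Q]
    s=least_squares(r,[555,31,2.8,0],loss='soft_l1',x_scale=[1,1,.01,1],diff_step=1e-4); p=s.x
    e=np.array([np.cos(p[2]),np.sin(p[2])])
    print(n,p.round(3),"rms",np.std(r(p)).round(2),"point",(p[:2]+66*e).round(1),"round",(p[:2]-66*e).round(1), "handle px(800)",(proj(d[n],[[p[0]/1e3,p[1]/1e3,.068]])/.64).round(0))
E
```

```text
top [556.86   28.506   2.8     2.688] rms 1.09 point [494.7  50.6] round [619.1   6.4] handle px(800) [[393. 249.]]
scene [559.837  29.321   2.806   0.989] rms 0.86 point [497.5  51.1] round [622.1   7.6] handle px(800) [[418. 354.]]
```

```bash
python3 -m inch '[0,0.75,1,0,0,0,0, 0,0.75,1,0,0,0,0, 0,0.75,1,0,0,0,0]'; python3 -m inch '[0,0.75,1,0,0,0,0, 0,0.75,1,0,0,0,0, 0,0.75,1,0,0,0,0]'; python3 -m inch '[0,0.75,1,0,0,0,0, 0,0.75,1,0,0,0,0, 0,0.75,1,0,0,0,0]'; python3 -m inch '[0,0.75,1,0,0,0,0, 0,0.75,1,0,0,0,0, 0,0.75,1,0,0,0,0]'; python3 -m inch '[0,0.75,1,0,0,0,0, 0,0.75,1,0,0,0,0, 0,0.75,1,0,0,0,0]'
```

```text
t: 0.35
tool_pos: [0.2097, -0.4318, 0.2306]
ee_rot: [-3.117, -0.384, 0.0]
force: [1.1, -0.5, 0.1]
width: 0.0518
grip_force: 0.0
t: 0.6
tool_pos: [0.2849, -0.3315, 0.2311]
ee_rot: [-3.118, -0.386, 0.0]
force: [0.8, -0.6, -0.3]
width: 0.0126
grip_force: 0.0
t: 0.85
tool_pos: [0.36, -0.2314, 0.2313]
ee_rot: [3.118, 0.386, 0.0]
force: [0.8, -0.4, -0.4]
width: -0.0001
grip_force: 0.0
t: 1.1
tool_pos: [0.4351, -0.1313, 0.2313]
ee_rot: [3.118, 0.387, -0.0]
force: [1.1, -1.2, 0.9]
width: 0.0003
grip_force: 0.0
t: 1.35
tool_pos: [0.5101, -0.0312, 0.2311]
ee_rot: [-3.118, -0.387, 0.0]
force: [-0.2, -1.2, 0.4]
width: -0.0002
grip_force: 0.0
```

```bash
python3 -m inch '[0,0.48,0.6,-0.6,0,0,0, 0,0.48,0.6,-0.6,0,0,0, 0,0.48,0.6,-0.6,0,0,0, 0,0.48,0.6,-0.6,0,0,0]'; python3 -m inch '[0,0,0,-0.4,0,0,0, 0,0,0,-0.8,0,0,0, 0,0,0,-0.93,0,0,0, 0,0,0,-0.93,0,0,0, 0,0,0,-0.93,0,0,0]'; python3 -c "
from cell import optics;import cv2
cv2.imwrite('pics/h.png',cv2.resize(optics.snapshot('scene')['frame'][170:300,160:360,::-1],(800,520)))"
```

```text
t: 1.68
tool_pos: [0.557, 0.0286, 0.1682]
ee_rot: [-3.116, -0.391, 0.008]
force: [0.5, -0.0, 0.8]
width: 0.0
grip_force: 0.0
t: 2.1
tool_pos: [0.5575, 0.0258, 0.0794]
ee_rot: [3.118, 0.385, 0.001]
force: [0.4, 0.4, 0.8]
width: -0.0001
grip_force: 0.0
```

View pics/h.png

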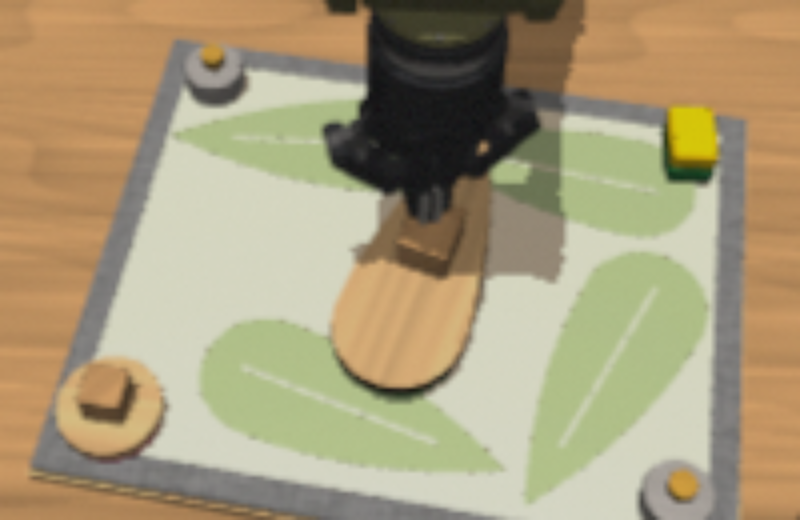

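The shut fingertips are about 11 mm above the handle top, at crop (430,215), and centred on it. The corner items are untouched. I now descend slowly.

```bash
python3 -m inch '[0,0,0.02,-0.04,0,0,0, 0,0,0.02,-0.07,0,0,0, 0,0,0.02,-0.09,0,0,0, 0,0,0.02,-0.1,0,0,0, 0,0,0.02,-0.11,0,0,0, 0,0,0.02,-0.11,0,0,0]'
```

```text
t: 2.65
tool_pos: [0.5575, 0.0287, 0.0675]
ee_rot: [3.118, 0.387, 0.001]
force: [-1.6, -0.8, 4.4]
width: -0.0001
grip_force: 2.0
```

```bash
python3 -m inch '[0,0,0,-0.005,0,0,0, 0,0,0,-0.005,0,0,0, 0,0,0,-0.005,0,0,0, 0,0,0,-0.005,0,0,0]'; python3 -m inch '[0,0,0,0,0,0,0, 0,0,0,0,0,0,0]'
```

```text
t: 2.98
tool_pos: [0.5575, 0.0287, 0.0672]
ee_rot: [3.118, 0.387, 0.001]
force: [-2.0, -0.1, 5.5]
width: -0.0003
grip_force: 2.8
t: 3.15
tool_pos: [0.5575, 0.0287, 0.0672]
ee_rot: [3.118, 0.387, 0.001]
force: [-0.8, 0.1, 5.2]
width: 0.0001
grip_force: 2.8
```

Handle pressed at about 5 N. I lift and go over the pointed end.

```bash
python3 -m inch '[0,0,0,0.1,0,0,0, 0,0,0,0.3,0,0,0, 0,0,0,0.3,0,0,0, 0,-0.3,0.11,0.3,0,0,0, 0,-0.615,0.225,0.3,0,0,0, 0,-0.615,0.225,0.3,0,0,0, 0,-0.615,0.225,0,0,0,0, 0,-0.615,0.225,-0.2,0,0,0, 0,-0.615,0.225,-0.2,0,0,0, 0,-0.615,0.225,-0.2,0,0,0]'; python3 -c "
from cell import optics;import cv2
cv2.imwrite('pics/p.png',cv2.resize(optics.snapshot('scene')['frame'][170:300,160:360,::-1],(800,520)))"
```

```text
t: 3.98
tool_pos: [0.4957, 0.0511, 0.0467]
ee_rot: [-3.118, -0.387, 0.002]
force: [-0.3, -0.6, 1.0]
width: 0.0
grip_force: 0.0
```

View pics/p.png

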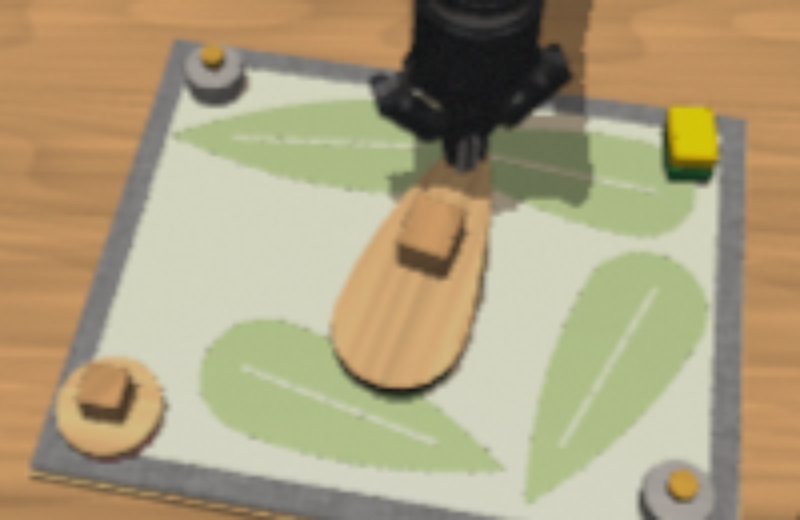

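The fingertip is over the pointed end, at crop (463,165) and just above the plywood. The handle is clear and the block has not moved. I press down about 10 mm (stiffness 2.5 N/mm).

```bash
python3 -m inch '[0,0,0,-0.04,0,0,0, 0,0,0,-0.07,0,0,0, 0,0,0,-0.08,0,0,0, 0,0,0,-0.09,0,0,0, 0,0,0,-0.1,0,0,0, 0,0,0,-0.1,0,0,0]'
```

```text
t: 4.53
tool_pos: [0.4959, 0.0512, 0.037]
ee_rot: [3.118, 0.387, 0.0]
force: [-1.1, 0.8, 3.3]
width: -0.0001
grip_force: 1.9
```

```bash
python3 -m inch '[0,0,0,-0.005,0,0,0, 0,0,0,-0.008,0,0,0, 0,0,0,-0.008,0,0,0, 0,0,0,-0.008,0,0,0]'; python3 -m inch '[0,0,0,0,0,0,0, 0,0,0,0,0,0,0]'
```

```text
t: 4.87
tool_pos: [0.4959, 0.0512, 0.0362]
ee_rot: [3.118, 0.387, 0.0]
force: [-2.1, -0.1, 6.2]
width: -0.0001
grip_force: 2.9
t: 5.03
tool_pos: [0.4959, 0.0512, 0.0362]
ee_rot: [-3.118, -0.387, -0.0]
force: [-3.3, 0.4, 5.3]
width: -0.0001
grip_force: 2.8
```

Pointed end pressed at about 5 N. Next I go up, over the handle, to the rounded end.

```bash
python3 -m inch '[0,0,0,0.1,0,0,0, 0,0,0,0.4,0,0,0, 0,0,0,0.7,0,0,0, 0,0,0,0.7,0,0,0, 0,0.3,-0.1,0.7,0,0,0, 0,0.6,-0.2,0.7,0,0,0, 0,0.6,-0.2,0.7,0,0,0]'; python3 -m inch '[0,0.3,-0.11,0,0,0,0, 0,0.645,-0.245,0,0,0,0, 0,0.645,-0.245,0,0,0,0, 0,0.645,-0.245,-0.3,0,0,0, 0,0.645,-0.245,-0.5,0,0,0, 0,0.645,-0.245,-0.6,0,0,0, 0,0.645,-0.245,-0.6,0,0,0, 0,0.645,-0.245,-0.6,0,0,0]'; python3 -c "
from cell import optics;import cv2
cv2.imwrite('pics/r.png',cv2.resize(optics.snapshot('scene')['frame'][170:300,160:360,::-1],(800,520)))"
```

```text
t: 5.62
tool_pos: [0.5593, 0.0297, 0.1066]
ee_rot: [3.117, 0.385, 0.004]
force: [-1.1, 0.7, 0.7]
width: 0.0001
grip_force: 0.0
t: 6.28
tool_pos: [0.6205, 0.0067, 0.0466]
ee_rot: [3.118, 0.387, 0.0]
force: [-0.2, -1.1, 0.7]
width: -0.0
grip_force: 0.0
```

View pics/r.png

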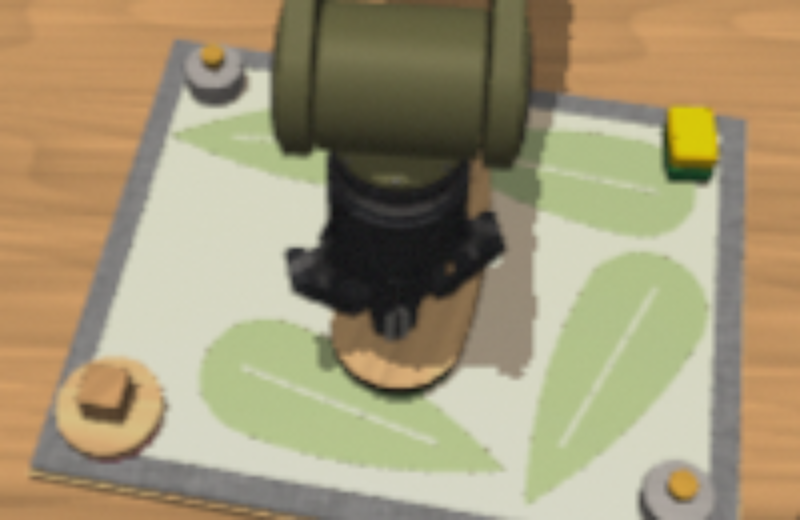

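The fingertip is over the rounded end at crop (397,330), and the block has not moved. I press.

```bash
python3 -m inch '[0,0,0,-0.04,0,0,0, 0,0,0,-0.07,0,0,0, 0,0,0,-0.08,0,0,0, 0,0,0,-0.09,0,0,0, 0,0,0,-0.1,0,0,0, 0,0,0,-0.1,0,0,0]'
```

```text
t: 6.83
tool_pos: [0.6206, 0.0067, 0.0364]
ee_rot: [3.118, 0.387, 0.001]
force: [-2.3, -0.3, 5.6]
width: -0.0001
grip_force: 2.6
```

```bash
python3 -m inch '[0,0,0,0,0,0,0, 0,0,0,0,0,0,0, 0,0,0,0,0,0,0, 0,0,0,0,0,0,0, 0,0,0,0,0,0,0]'; python3 -m inch '[0,0,0,0.1,0,0,0, 0,0,0,0.4,0,0,0, 0,0,0,0.8,0,0,0, 0,0,0,1,0,0,0, 0,0,0,1,0,0,0]';  python3 -m inch '[0,-0.4,0,0.8,0,0,0, 0,-0.8,0,0.8,0,0,0, 0,-0.8,0,0.8,0,0,0, 0,-0.8,0,0.8,0,0,0, 0,-0.8,0,0.8,0,0,0]'; python3 -m inch '[0,-0.4,-0.4,0,0,0,0, 0,-0.8,-1,0,0,0,0, 0,-0.8,-1,0,0,0,0, 0,-0.8,-1,0,0,0,0, 0,-0.8,-1,0,0,0,0, 0,-0.8,-1,0,0,0,0]'; python3 -c "
from cell import optics;import cv2
cv2.imwrite('pics/e.png',cv2.resize(optics.snapshot('scene')['frame'][170:300,160:360,::-1],(800,520)))"
```

```text
t: 7.25
tool_pos: [0.6206, 0.0067, 0.0364]
ee_rot: [3.118, 0.387, 0.001]
force: [-0.9, 0.3, 5.4]
width: 0.0
grip_force: 2.6
t: 7.67
tool_pos: [0.6222, 0.0066, 0.1419]
ee_rot: [3.116, 0.387, 0.012]
force: [0.5, -0.1, 0.5]
width: 0.0002
grip_force: 0.0
t: 8.08
tool_pos: [0.54, 0.0067, 0.2173]
ee_rot: [3.117, 0.387, 0.003]
force: [0.7, -0.6, -0.4]
width: -0.0003
grip_force: 0.0
t: 8.58
tool_pos: [0.4609, -0.0933, 0.2153]
ee_rot: [-3.117, -0.385, 0.001]
force: [0.5, -0.0, -0.4]
width: -0.0003
grip_force: 0.0
```

View pics/e.png

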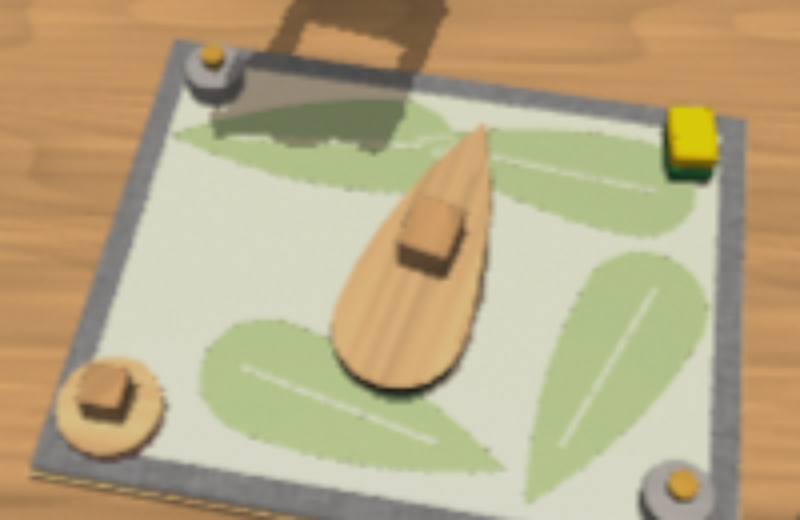

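The block lies where it was, with its tip at crop (485,125) and handle at (432,230). The corner items are in place and the arm is clear.

```bash
python3 -c "
from cell import manip;print(manip.sign_off())"
```

```text
the job is handed in; nothing more can be done
None
```

I pressed the handle, the pointed end and the rounded end in that order, each at about 5 N for about half a second; the last picture shows the block and the corner items in place, and the job is handed in (no verdict was returned).

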